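# Load two cover plates onto the sloped inspection stand

## Task

Bring the two square cover plates, the bare aluminium one and the blue one, from the level ledge of the inspection stand down onto its sloped face, wherever there is room beside the red sample, so that both lie flat on the slope, face up, each with one straight edge snug and square against the bottom lip. The red sample must stay where it is, and nothing else on the bench may be knocked about.

Things in the scene. Friction and masses are not known exactly. Their poses are not given: they have to be found in the camera images.
- stand: Fixed green and white stand, its slope falling away from the robot. Origin on the table under the middle of the crest (ledge meets slope); x points over the ledge, away from the slope, y along the crest, z up. The white ledge, top 80 mm above the table, runs from x = 0 to 150 mm, y = -316 to 316 mm, with no rims. The slope falls from the crest towards -x at 25 degrees.
- ramp: Sloped white face of the stand. Origin on the face, mid-length, at the inner side of the bottom lip (30 mm up); x up the slope, y along the lip, z out of the face. Face: x = 0 (lip) to 118 mm (crest). Lip and the side cheeks (y = -224 and 224 mm) stand 14 mm out of it; no dividers. A seated cover's centre is at x = 50, z = 8 mm, any free y. Covers may not slide down by themselves.
- cover_a_mid (a point): Centre (half-way up) of the bare aluminium cover plate: loose, square, 100 x 100 mm, 16 mm thick, about 0.36 kg, straight sides along its x and y, z out of its top face. Starts flat on the ledge, somewhat turned. Too wide to grip from above: to be pushed.
- cover_b_mid (a point): Centre (half-way up) of the blue cover plate: same size, shape and mass as the aluminium one, also flat on the ledge at the start.
- sample_mid (a point): Centre of the red sample casting already seated on the slope against the lip: loose, 90 mm up the slope (its x), 80 mm along the lip (its y), 20 mm thick, about 0.5 kg. It must not be moved.
- gauge_stand: Fixed dial gauge stand beside the inspection stand: dark base 60 x 50 x 40 mm high, steel post 14 mm thick up to 200 mm, arm and dial pointing to +x. Origin at the centre of its base on the table. An obstacle.
- caliper: Bystander: steel caliper lying on the table, 190 mm long along its y, jaws to +x. Origin under its bar's centre.
- ring_gauge: Bystander: brass ring 50 mm across, 25 mm high, standing near one end of the ledge; origin at the centre of its underside.
- plug_gauge: Bystander: round steel plug gauge, foot 50 mm across, 42 mm high, standing near the other end of the ledge; origin at the centre of its underside.
- oil: Bystander: amber oil bottle 60 mm across, 130 mm high, origin at the centre of its underside.
- gauge_case: Bystander: wooden gauge case 140 x 70 x 35 mm, origin at the centre of its underside.
- marker: Bystander: small brush 160 mm long lying on the table along its x, origin under its middle.
Things that resemble listed ones, but are neither listed nor needed, are in the scene too. Of the things that look like the part that bears cover_b_mid, the middle-sized one is meant.

How it is judged:
At the end, for the whole second after the job is handed in: Both covers at rest on the slope, face up and flat on it (within 0.06 rad), one edge against the bottom lip (centre 44 to 55.5 mm up the slope from the lip, square within 0.08 rad), and the red sample within 8 mm of where it started (x of cover_a_mid in the frame of ramp between 0.044 and 0.0555 m and z of cover_a_mid in the frame of ramp between 0.004 and 0.012 m and y of cover_a_mid in the frame of ramp between -0.19 and 0.19 m and angle between the z axis of each of cover_a_mid, cover_b_mid and the z axis of ramp, either way round below 0.06 rad and angle between each of cover_a_mid, cover_b_mid's own z axis and vertical below 0.8 rad and (angle between the x axis of cover_a_mid and the x axis of ramp, either way round below 0.08 rad or angle between the x axis of cover_a_mid and the y axis of ramp, either way round below 0.08 rad) and x of cover_b_mid in the frame of ramp between 0.044 and 0.0555 m and z of cover_b_mid in the frame of ramp between 0.004 and 0.012 m and y of cover_b_mid in the frame of ramp between -0.19 and 0.19 m and (angle between the x axis of cover_b_mid and the x axis of ramp, either way round below 0.08 rad or angle between the x axis of cover_b_mid and the y axis of ramp, either way round below 0.08 rad) and distance of sample_mid from where it was at the start of the episode below 0.008 m and linear speed of each of cover_a, cover_b below 0.01 m/s); the robot touches nothing.
It fails at once if the red sample is moved more than 8 mm (distance of sample_mid from where it was at the start of the episode above 0.008 m).
It fails at once if a bystander on the bench is moved more than 25 mm (distance of any of caliper, ring_gauge, plug_gauge, oil, gauge_case, marker from where it was at the start of the episode above 0.025 m).
It also fails if it takes over 72 s, if anything falls off the work surface, if the arm or the gripper's body presses on something with over 40 N, if the wrist force passes 120 N, or if a joint passes its speed limit or range.

## Robot

A 6-joint arm with a two-finger parallel gripper is mounted at the origin on the work surface. World frame = base frame: x ahead of the robot, y to its left, z up, the work surface at z = 0. Lengths are in m, angles in rad, forces in N, time in s.
With the tool pointing down it reaches from about 0.25 to 0.725 m from the base axis. Payload 4 kg.
Tool frame: the origin (TCP) lies between the finger pads; the fingertips stand 25 mm ahead of it and the grasp point (between the pads) lies 6 mm ahead of it; z points along the fingers, y is the line along which they close (so a half turn about z gives the same grasp; the last joint's range is limited). The gripper opens to 85 mm and grips with 20 to 120 N. Pads are 22 mm wide; open, the fingers measure 114 mm over their backs; the gripper's body (76 mm by 85 mm) begins 54 mm behind the grasp point. The pads swing forward as they close: fully open they stand 13 mm farther back than shut.
Start: joints at [-1.268, 0.241, 0.005, 1.335, 0, 1.571], TCP at [0.149, -0.477, 0.231] pointing down, gripper open.
Joint ranges: [-2.72, 2.72], [-1.05, 1.87], [-1.09, 1.28], [-1.99, 2.15], [-1.42, 1.44], [-3.14, 3.14]. Speed limits (rad/s): [2.79, 2.79, 3.14, 3.14, 3.14, 3.14].

## Interface

Orientations are given as a unit quaternion [x, y, z, w].
In Python, from rig import sense, read_camera, calibration, finish_job gives the robot as it stands.
- The arm moves only by the tool jog_arm, never from a script. Its arguments are lists of equal length, an entry for each row: "offset": the shift along the tool's x, y, z each as a share of 0.3 m, from -1 to 1, a list of three; "rotation": the turn, a rotation vector about the tool's x, y, z each as a share of 1.5 rad, from -1 to 1, a list of three. In form: {"offset": [[x, y, z], ...], "rotation": [[ax, ay, az], ...]}. A call has 1 to 10 rows; each row is the pose to reach, as a shift and turn from the pose commanded when the call began, along the tool's axes at that moment; what a row does not reach only later rows make up. A row lasts 1/10 s, in which the tool goes at most 50 mm and 8.59 degrees, less where a joint would pass 70% of its speed; a pose out of reach is approached as far as the arm can. A call with a number of a shift or a turn outside -1 to 1 is refused whole. A call with a gripper value outside its range is refused whole. "fingers" is the closure, from 0 (fully open) to 1 (shut), set as the call begins (left out, the last holds). The fingers move at their own pace and stop on an object; the grip force is fixed at half the most. Time passes only in rows, so rows that repeat a pose let the fingers close. It gives the time, the measured TCP pose, the force, the opening and the grip force at its end, in the units of the state.
- sense(): the state, without advancing time (a new reading comes with each control period).
- read_camera(name): name is "scene" or "top" or "wrist"; returns (picture, depth): 480x640x3 uint8, red, green, blue; 480x640 float32, m along the optical axis (not along the pixel's ray), 0 where there is no reading.
- calibration(name): a dict with "fov_y" (degrees; the focal length in pixels is half the picture's height over the tangent of half this angle, whatever the lens; pixels are square), "cx", "cy" (the principal point, pixels), "origin" and "rotation" of the camera in the world; the wrist camera has in their place "T_tool_cam" (4x4, takes a point from camera to tool coordinates, whose origin is the TCP and whose axes are the flange's). Camera axes: x right, y down, z forward; pixel columns grow to the right and rows downward; lengths in m; the calibration is good to about 2 mm. A picture is of the moment at which its call begins: read the wrist's pose just before it. calibration takes no time and is no camera call.
- finish_job(): hands the job in; it is judged then, once.
The state is a dict: "time_s": time; "joints": joint angles; "dq": joint speeds; "joint_torque": joint torques, N m; "tool_pos": TCP position; "tool_rot": TCP orientation; "contact_force": force on the tool from outside, world axes, zero at the start; "moment": the same for the moment, N m; "gripper_width": finger opening in m; "finger_force": force on a finger pad.
Only numpy, scipy, OpenCV 4.12 (cv2) and the standard library are available. Lean on these libraries where they do the work, as an engineer would, in place of code of your own. Each camera call takes 0.05 s, during which the arm holds its last target. There are 200 camera calls.

## Working session

There is one attempt and no reset: what is moved stays moved. The work goes in short steps, Python scripts to look and compute and a tool call to move; the robot and the scene stay as the last step left them, time stands still between calls to the robot, and variables do not carry over. Pictures are saved under pics/ and viewed, at most 10 in all, crops included, and the job is handed in when it is done.

Besides the shell and the picture viewer there is one more tool, called after "Call:" as name(argument=value, ...) on one line, values as JSON. jog_arm: Moves the arm, as the interface text tells. Its arguments: {"type":"object","properties":{"offset":{"type":"array","items":{"type":"array","items":{"type":"number","minimum":-1,"maximum":1}}},"rotation":{"type":"array","items":{"type":"array","items":{"type":"number","minimum":-1,"maximum":1}}},"fingers":{"type":"number"}},"required":["offset","rotation"]}

```bash
mkdir -p pics; cat > h.py <<'E'
import numpy as np, cv2
from rig import sense, read_camera, calibration, finish_job
from scipy.spatial.transform import Rotation as R
def cloud(name,d):
    c=calibration(name); f=240/np.tan(np.radians(c["fov_y"])/2)
    v,u=np.mgrid[0:480,0:640]
    P=np.stack([(u-c["cx"])/f*d,(v-c["cy"])/f*d,d],-1)
    if name=="wrist":
        s=sense(); T=np.array(c["T_tool_cam"]); P=P@T[:3,:3].T+T[:3,3]
        return P@R.from_quat(s["tool_rot"]).as_matrix().T+np.array(s["tool_pos"])
    Rm=np.array(c["rotation"]); Rm=Rm if Rm.shape==(3,3) else R.from_quat(Rm).as_matrix()
    return P@Rm.T+np.array(c["origin"])
def snap(name,fn=None):
    p,d=read_camera(name)
    if fn: cv2.imwrite("pics/"+fn,p[:,:,::-1])
    W=cloud(name,d); W[d==0]=np.nan
    return p,W
E
python3 - <<'E'
from h import *
for n in("top","scene"):
    p,W=snap(n,n+"0.png"); np.savez("/tmp/"+n,p=p,W=W); print(n,calibration(n))
print(sense())
E
```

```text
top {'fov_y': 56.79643889282438, 'cx': 324.74420383257154, 'cy': 243.54204511170752, 'origin': array([ 0.40506974, -0.00510538,  1.1360649 ]), 'rotation': array([-0.70014045,  0.71204738, -0.0362918 ,  0.03840298])}
scene {'fov_y': 49.57199718250915, 'cx': 319.27289244527253, 'cy': 246.3465938344092, 'origin': array([ 1.33068655, -0.50852576,  0.81765293]), 'rotation': array([ 0.77448363,  0.44332316, -0.21356413, -0.39752993])}
{'time_s': 0.1, 'joints': array([-1.26796155e+00,  2.41348814e-01,  3.89515306e-03,  1.33522502e+00,
       -1.63607556e-05,  1.57083610e+00]), 'dq': array([ 3.14067882e-04, -1.57279613e-03,  3.31863367e-03, -1.70717933e-03,
       -9.81464974e-04,  2.79822459e-05]), 'joint_torque': array([-7.37582104e-05, -3.73138475e+01,  2.53009862e+01,  1.08920160e-02,
        5.02754369e-05,  6.89392863e-06]), 'tool_pos': array([ 0.14894236, -0.47671607,  0.23051023]), 'tool_rot': array([ 9.88560833e-01,  1.50819736e-01, -1.50071909e-04, -9.29171595e-04]), 'contact_force': array([ 1.11481567,  0.50144171, -0.43566971]), 'moment': array([-0.0475209 , -0.02392714, -0.01604778]), 'finger_force': 0.0, 'gripper_width': 0.08539042107999723}
```

View pics/top0.png

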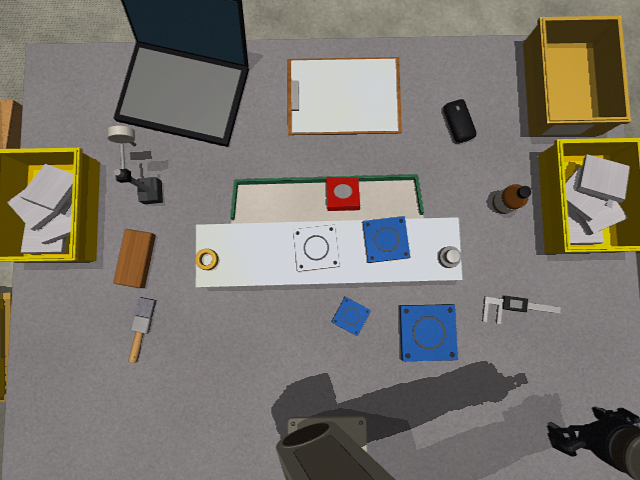

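View pics/scene0.png

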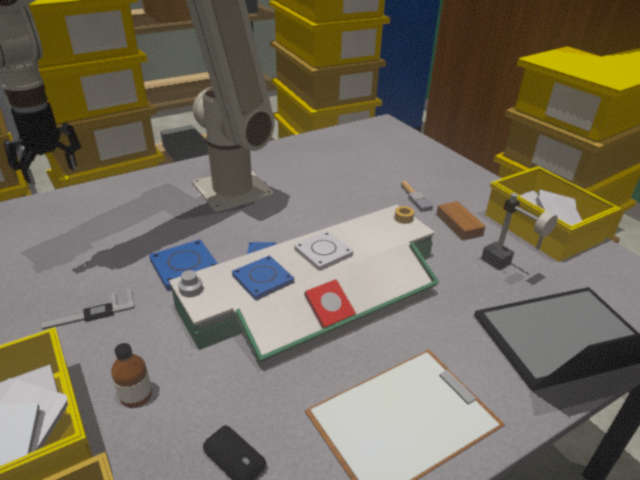

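The top view shows the ledge holding the aluminium cover (316,247) and the mid-sized blue cover (386,239). The red sample is on the slope at (343,192), the ring at (206,259) and the plug at (450,257). The scene view agrees, and the slope falls towards +x world. Next I measure the poses.

```bash
cat > m.py <<'E'
from h import *
def rect(W,mask,zmin=None):
    mask=mask.astype(np.uint8); n,l,st,c=cv2.connectedComponentsWithStats(mask)
    i=1+np.argmax(st[1:,4]); P=W[l==i]; P=P[~np.isnan(P[:,0])]
    (c,s,a)=cv2.minAreaRect((P[:,:2]*1000).astype(np.float32))
    return np.round(c,1),np.round(s,1),round(a,2),np.round(1000*np.median(P[:,2]),1),np.round(P.mean(0)*1000,1)
E
python3 - <<'E'
from m import *
D=np.load("/tmp/top.npz");p,W=D["p"],D["W"]; Z=W[...,2]
hsv=cv2.cvtColor(p,cv2.COLOR_RGB2HSV)
v,u=np.mgrid[0:480,0:640]
box=lambda a,b,c,d:(u>=a)&(u<=b)&(v>=c)&(v<=d)
led=box(192,466,215,292)&(Z>.07)&(Z<.087); print("ledge",rect(W,led))
for n,b in(("alu",box(285,348,218,280)),("blue",box(355,418,210,270))): print(n,rect(W,b&(Z>.089)&(Z<.105)))
print("blue col",rect(W,box(355,418,210,270)&(hsv[...,1]>120)&(hsv[...,0]>95)&(hsv[...,0]<125)))
print("red",rect(W,box(320,365,170,215)&(hsv[...,1]>150)&((hsv[...,0]<8)|(hsv[...,0]>172))))
print("ring",rect(W,box(190,222,244,275)&(Z>.093)));print("plug",rect(W,box(435,465,244,275)&(Z>.093)))
g=box(225,430,170,230)&(hsv[...,1]>120)&(hsv[...,0]>45)&(hsv[...,0]<90); print("green",rect(W,g))
sl=box(245,320,185,212); P=W[sl]; A=np.c_[P[:,:2],np.ones(len(P))]; k=np.linalg.lstsq(A,P[:,2],rcond=None)[0]
print("slope",k,np.degrees(np.arctan(np.hypot(*k[:2]))),np.degrees(np.arctan2(k[1],k[0])))
print("gauge",rect(W,box(100,165,115,205)&(Z>.03)))
for x in(240,320,420):print([tuple(np.round(W[y,x]*1000).astype(int)) for y in range(172,226,4)])
E
```

```text
ledge (array([508.4,  -9.9]), array([171.4, 632.6]), 0.62, np.float64(80.1), array([499.6,   8.3,  80. ]))
alu (array([506.8,  18.6]), array([100.1,  99.8]), 5.69, np.float64(96.4), array([506.4,  18.6,  96.4]))
blue (array([ 524.4, -147.9]), array([100.2, 101.1]), 5.77, np.float64(96.5), array([ 523.9, -147.1,   96.5]))
blue col (array([ 524. , -147.6]), array([99.3, 99.5]), 6.01, np.float64(96.4), array([ 523.6, -147. ,   96.4]))
red (array([643.5, -48.9]), array([81.4, 89.1]), 89.33, np.float64(72.7), array([638.7, -48.4,  70.2]))
ring (array([483.3, 275.8]), array([47.4, 48.9]), 0.03, np.float64(104.5), array([483.3, 275.4, 104. ]))
plug (array([ 480.1, -294.6]), array([48.6, 47.9]), 13.98, np.float64(105.9), array([ 479. , -291.3,  110.7]))
green (array([678.6, 119.7]), array([ 98.9, 262.2]), 24.09, np.float64(41.0), array([673.2, 126.9,  44.5]))
 ** On entry to DLASCL parameter number  4 had an illegal value
 ** On entry to DLASCL parameter number  4 had an illegal valueTraceback (most recent call last):
  File "<stdin>", line 12, in <module>
    x, resids, rank, s = _umath_linalg.lstsq(a, b, rcond,
                         ~~~~~~~~~~~~~~~~~~~^^^^^^^^^^^^^
                                             signature=signature)
                                             ^^^^^^^^^^^^^^^^^^^^
    raise LinAlgError("SVD did not converge in Linear Least Squares")
numpy.linalg.LinAlgError: SVD did not converge in Linear Least Squares
```

```bash
python3 - <<'E'
from m import *
D=np.load("/tmp/top.npz");p,W=D["p"],D["W"]; Z=W[...,2]
v,u=np.mgrid[0:480,0:640]
box=lambda a,b,c,d:(u>=a)&(u<=b)&(v>=c)&(v<=d)
P=W[box(245,320,188,212)]; P=P[~np.isnan(P[:,0])]
for _ in range(3):
    k=np.linalg.lstsq(np.c_[P[:,:2],np.ones(len(P))],P[:,2],rcond=None)[0]
    P=P[abs(P[:,2]-P[:,:2]@k[:2]-k[2])<.003]
g=np.hypot(*k[:2]); print("slope",k,np.degrees(np.arctan(g)),"dir",np.degrees(np.arctan2(-k[1],-k[0])))
print("crest x at y=-.2,0,.2:",[(0.08-k[2]-k[1]*y)/k[0] for y in(-.2,0,.2)], "x where z=.03:",[(0.03-k[2]-k[1]*y)/k[0] for y in(-.2,0,.2)])
# ledge near edge
pts=[]
for x in range(215,450,8):
    c=W[270:300,x]; ok=c[c[:,2]>.07]; pts.append(ok[np.argmin(ok[:,0])][:2])
q=np.polyfit(np.array(pts)[:,1],np.array(pts)[:,0],1); print("near edge x=%.4f+%.4f y"%(q[1],q[0]))
# ledge ends
for y in(235,275):
    r=W[y,190:470]; r=r[(r[:,2]>.07)&(r[:,2]<.09)]; print("ends",r[np.argmax(r[:,1])],r[np.argmin(r[:,1])])
P=W[box(192,466,216,292)&(Z>.074)&(Z<.086)]
for n,b in(("alu",box(285,348,218,280)),("blue",box(355,418,210,270))):
    c=np.uint8(b&(Z>.089)&(Z<.105)); Q=W[c>0]; r=cv2.boxPoints(cv2.minAreaRect((Q[:,:2]*1000).astype(np.float32))); print(n,r.round(1).tolist())
# cheeks
for y in(195,205):
    r=W[y,225:430]; r=r[~np.isnan(r[:,0])]; print("row",y,r[[0,3,6,9,-10,-7,-4,-1]].round(3).tolist())
c=W[172:200,280]; print(c.round(3).tolist())
E
```

```text
slope [-0.46509003 -0.00550271  0.34662471] 24.944202089715752 dir 0.677863497157749
crest x at y=-.2,0,.2: [np.float64(0.5756417722420232), np.float64(0.5732754718553222), np.float64(0.5709091714686214)] x where z=.03: [np.float64(0.6831478396614827), np.float64(0.6807815392747818), np.float64(0.6784152388880809)]
near edge x=0.4238+-0.0111 y
ends [0.5430615  0.30584291 0.07957277] [ 0.53209813 -0.32440296  0.08082616]
ends [0.44704876 0.30362586 0.08257218] [ 0.43665132 -0.32542414  0.07778175]
alu [[452.0, 63.29999923706055], [461.8999938964844, -36.0], [561.5, -26.0], [551.5999755859375, 73.19999694824219]]
blue [[469.3999938964844, -102.5999984741211], [479.6000061035156, -203.1999969482422], [579.2999877929688, -193.10000610351562], [569.0999755859375, -92.5]]
row 195 [[0.658, 0.256, -0.002], [0.658, 0.248, -0.003], [0.657, 0.239, 0.0], [0.644, 0.219, 0.059], [0.633, -0.237, 0.071], [0.648, -0.261, -0.001], [0.647, -0.267, 0.004], [0.648, -0.276, -0.001]]
row 205 [[0.63, 0.254, 0.003], [0.631, 0.247, -0.0], [0.616, 0.223, 0.075], [0.615, 0.216, 0.076], [0.606, -0.234, 0.082], [0.622, -0.26, -0.003], [0.621, -0.267, 0.001], [0.622, -0.275, -0.0]]
[[0.716, 0.111, -0.0], [0.713, 0.111, 0.002], [0.71, 0.111, 0.002], [0.707, 0.111, 0.004], [0.705, 0.111, 0.0], [0.702, 0.111, 0.003], [0.69, 0.107, 0.04], [0.685, 0.107, 0.048], [0.684, 0.107, 0.042], [0.682, 0.108, 0.038], [0.68, 0.108, 0.037], [0.68, 0.109, 0.028], [0.677, 0.109, 0.027], [0.672, 0.108, 0.038], [0.671, 0.108, 0.032], [0.667, 0.108, 0.036], [0.665, 0.108, 0.037], [0.662, 0.108, 0.037], [0.659, 0.108, 0.038], [0.656, 0.107, 0.041], [0.653, 0.107, 0.043], [0.651, 0.107, 0.042], [0.648, 0.107, 0.041], [0.645, 0.107, 0.046], [0.641, 0.107, 0.049], [0.639, 0.107, 0.049], [0.636, 0.107, 0.049], [0.633, 0.106, 0.051]]
```

Call:
jog_arm(offset=[[0.8, -0.47, 0], [0.8, -0.47, 0], [0.8, -0.47, 0], [0.8, -0.47, 0], [0.8, -0.47, 0], [0.8, -0.47, 0], [0.8, -0.47, 0], [0.8, -0.47, 0], [0.8, -0.47, 0], [0.8, -0.47, 0]], rotation=[[0, 0, -0.853], [0, 0, -0.853], [0, 0, -0.853], [0, 0, -0.853], [0, 0, -0.853], [0, 0, -0.853], [0, 0, -0.853], [0, 0, -0.853], [0, 0, -0.853], [0, 0, -0.853]], fingers=0.3)

```text
time_s: 1.1
tool_pos: [0.336, -0.2707, 0.2309]
tool_rot: [0.703, 0.711, -0.0, -0.0]
contact_force: [-0.1, -1.4, -0.0]
gripper_width: 0.0599
finger_force: 0.0
```

```bash
cat >> h.py <<'E'
A0=np.radians(0.65)
def plan(pos,yaw_deg,tilt_deg=0):
    "shares to reach TCP pos (m) with tool y at stand-yaw yaw_deg, tool z tilted tilt_deg about stand y"
    s=sense(); Rc=R.from_quat(s["tool_rot"])
    a=A0+np.radians(yaw_deg)
    Rt=R.from_matrix(np.c_[[-np.sin(a),np.cos(a),0],[np.cos(a),np.sin(a),0],[0,0,-1]])
    if tilt_deg: Rt=R.from_rotvec(np.radians(tilt_deg)*np.array([-np.sin(A0),np.cos(A0),0]))*Rt
    o=Rc.inv().apply(np.array(pos)-s["tool_pos"])/.3; r=(Rc.inv()*Rt).as_rotvec()/1.5
    print("t",round(s["time_s"],2),"tcp",s["tool_pos"].round(4),"F",s["contact_force"].round(1),"w",round(s["gripper_width"],4),"\n off",o.round(3),"rot",r.round(4))
E
python3 -c "
from h import *
plan([.515,-.0645,.15],0); print(sense()['joints'])"
```

```text
t 1.1 tcp [ 0.336  -0.2707  0.2309] F [-0.1 -1.4 -0. ] w 0.0599 
 off [0.68  0.605 0.27 ] rot [-0.0005 -0.0004  0.0003]
[-6.78203938e-01  1.06044745e-01 -1.60594530e-01  1.30514912e+00
 -2.05919924e-05  8.80813989e-01]
```

Call:
jog_arm(offset=[[0.68, 0.605, 0.1], [0.68, 0.605, 0.1], [0.68, 0.605, 0.1], [0.68, 0.605, 0.1], [0.68, 0.605, 0.1], [0.68, 0.605, 0.1], [0.68, 0.605, 0.27], [0.68, 0.605, 0.27], [0.68, 0.605, 0.27], [0.68, 0.605, 0.27]], rotation=[[0, 0, 0], [0, 0, 0], [0, 0, 0], [0, 0, 0], [0, 0, 0], [0, 0, 0], [0, 0, 0], [0, 0, 0], [0, 0, 0], [0, 0, 0]])

```text
time_s: 2.1
tool_pos: [0.5164, -0.0657, 0.1522]
tool_rot: [0.704, 0.711, 0.001, 0.001]
contact_force: [0.9, 0.2, 0.3]
gripper_width: 0.0594
finger_force: 0.0
```

```bash
python3 -c "
from h import *
p,W=snap('wrist','w1.png'); plan([.515,-.0645,.108],0); print(calibration('wrist')); s=sense(); np.save('/tmp/w1',W)
v,u=np.where(W[...,2]>.105); print(len(v), np.nanpercentile(W[v,u,2],[1,5,50]))"
```

```text
t 2.15 tcp [ 0.5168 -0.0659  0.1526] F [ 0.3 -0.6  0.7] w 0.0597 
 off [ 0.005 -0.007  0.149] rot [ 0.0028  0.0004 -0.001 ]
{'fov_y': 62.35217900942332, 'cx': 315.2864871469142, 'cy': 236.365721270518, 'T_tool_cam': array([[-6.60115200e-05, -9.61184373e-01, -2.75906863e-01,
         7.05306756e-02],
       [ 9.99999995e-01, -8.35025855e-05,  5.16473583e-05,
         9.30050240e-04],
       [-7.26815701e-05, -2.75906858e-01,  9.61184374e-01,
        -1.41866716e-01],
       [ 0.00000000e+00,  0.00000000e+00,  0.00000000e+00,
         1.00000000e+00]])}
63819 [0.16449555 0.1797262  0.22403332]
```

View pics/w1.png

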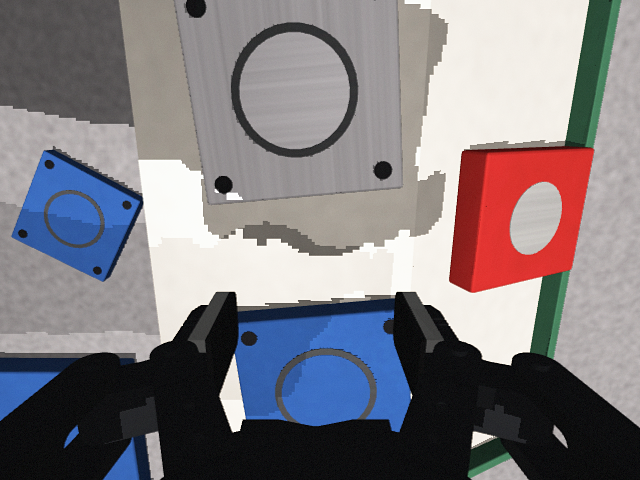

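The wrist view shows the aluminium plate at the top, the blue one below, and the fingertips at (225,295) and (405,295). I'll check the fingertip positions.

```bash
python3 -c "
import numpy as np
W=np.load('/tmp/w1.npy')
for v in (294,298,304,320,345):
  print(v,[W[v,u].round(3).tolist() for u in (210,216,225,232,402,412,420,428)])"
```

```text
294 [[0.456, -0.093, 0.079], [0.482, -0.055, 0.163], [0.485, -0.054, 0.164], [0.488, -0.055, 0.163], [0.549, -0.054, 0.163], [0.552, -0.054, 0.163], [0.581, -0.093, 0.077], [0.586, -0.094, 0.075]]
298 [[0.456, -0.095, 0.08], [0.482, -0.055, 0.166], [0.486, -0.055, 0.166], [0.488, -0.056, 0.165], [0.548, -0.055, 0.166], [0.551, -0.054, 0.168], [0.581, -0.096, 0.076], [0.587, -0.097, 0.074]]
304 [[0.482, -0.055, 0.171], [0.484, -0.055, 0.171], [0.487, -0.054, 0.172], [0.488, -0.058, 0.165], [0.547, -0.055, 0.171], [0.55, -0.054, 0.172], [0.553, -0.054, 0.172], [0.587, -0.102, 0.073]]
320 [[0.484, -0.055, 0.182], [0.486, -0.055, 0.182], [0.488, -0.058, 0.177], [0.488, -0.063, 0.167], [0.548, -0.061, 0.17], [0.548, -0.054, 0.183], [0.55, -0.054, 0.183], [0.553, -0.054, 0.182]]
345 [[0.487, -0.057, 0.194], [0.487, -0.06, 0.188], [0.488, -0.067, 0.178], [0.488, -0.073, 0.168], [0.548, -0.069, 0.173], [0.547, -0.061, 0.186], [0.547, -0.056, 0.194], [0.549, -0.056, 0.195]]
```

Call:
jog_arm(offset=[[0.005, -0.007, 0.05], [0.005, -0.007, 0.09], [0.005, -0.007, 0.12], [0.005, -0.007, 0.135], [0.005, -0.007, 0.135]], rotation=[[0, 0, 0], [0, 0, 0], [0, 0, 0], [0, 0, 0], [0, 0, 0]])

```text
time_s: 2.65
tool_pos: [0.5128, -0.0637, 0.1093]
tool_rot: [0.703, 0.711, -0.0, -0.0]
contact_force: [0.6, -0.2, 0.4]
gripper_width: 0.0596
finger_force: 0.0
```

```bash
python3 -c "
from h import *
p,W=snap('scene'); cv2.imwrite('pics/s1.png',cv2.resize(p[170:340,150:430,::-1],None,fx=2.8,fy=2.8)); plan([.515,-.0645,.108],0)
c=calibration('scene');print(c['origin'])
f=240/np.tan(np.radians(c['fov_y'])/2);Rm=R.from_quat(c['rotation']).as_matrix()
s=sense()
for x in(.47,.48,.548,.56):
  for z in (.08,.1,.12,):
    q=Rm.T@(np.array([x,s['tool_pos'][1]-.011,z])-c['origin']); print(x,z,((q[0]/q[2]*f+c['cx']-150)*2.8).round(),((q[1]/q[2]*f+c['cy']-170)*2.8).round())
"
```

```text
t 2.7 tcp [ 0.5132 -0.0637  0.1098] F [ 0.1  0.2 -0.5] w 0.0601 
 off [-0.003  0.006  0.006] rot [-0.0002 -0.     -0.    ]
[ 1.33068655 -0.50852576  0.81765293]
0.47 0.08 368.0 241.0
0.47 0.1 367.0 222.0
0.47 0.12 367.0 202.0
0.48 0.08 374.0 248.0
0.48 0.1 373.0 228.0
0.48 0.12 373.0 209.0
0.548 0.08 414.0 293.0
0.548 0.1 414.0 274.0
0.548 0.12 413.0 253.0
0.56 0.08 421.0 302.0
0.56 0.1 421.0 282.0
0.56 0.12 421.0 262.0
```

View pics/s1.png

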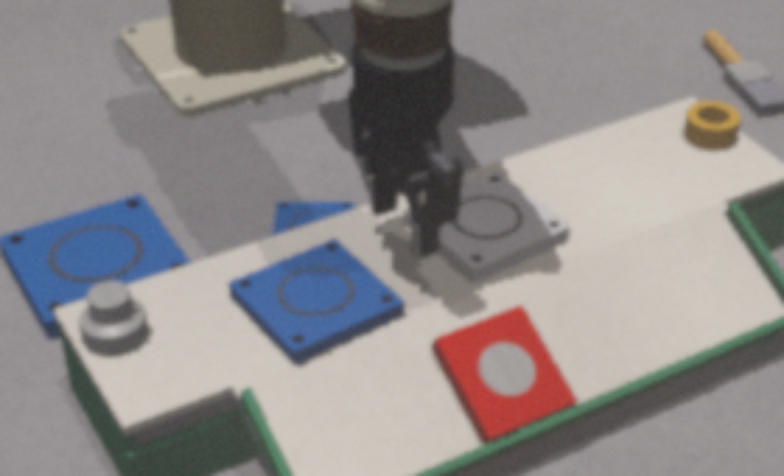

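The crop shows the fingertips at (425,258), about 0.12 m high, so they sit roughly 10 mm above the TCP height. I descend in small steps and watch the force.

Call:
jog_arm(offset=[[0, 0, 0.01], [0, 0, 0.02], [0, 0, 0.03], [0, 0, 0.04], [0, 0, 0.05], [0, 0, 0.05]], rotation=[[0, 0, 0], [0, 0, 0], [0, 0, 0], [0, 0, 0], [0, 0, 0], [0, 0, 0]])

```text
time_s: 3.3
tool_pos: [0.5127, -0.0635, 0.0942]
tool_rot: [0.703, 0.711, -0.0, -0.0]
contact_force: [-0.6, 0.2, 0.3]
gripper_width: 0.0595
finger_force: 0.0
```

```bash
python3 -c "
from h import *
p,W=snap('wrist'); plan([.515,-.0645,.08],0)
for v in (290,294,298,304): print(v,[W[v,u].round(3).tolist() for u in (216,225,232,402,412)])"
```

```text
t 3.35 tcp [ 0.5129 -0.0635  0.0945] F [-0.6 -0.1  0.9] w 0.0596 
 off [-0.003  0.007  0.048] rot [-0.0005 -0.0001  0.0001]
290 [[0.471, -0.063, 0.079], [0.475, -0.062, 0.08], [0.478, -0.062, 0.079], [0.551, -0.061, 0.08], [0.555, -0.061, 0.08]]
294 [[0.478, -0.053, 0.105], [0.481, -0.052, 0.106], [0.484, -0.053, 0.104], [0.545, -0.052, 0.104], [0.549, -0.052, 0.105]]
298 [[0.479, -0.053, 0.108], [0.482, -0.053, 0.108], [0.484, -0.054, 0.106], [0.544, -0.052, 0.108], [0.548, -0.052, 0.108]]
304 [[0.48, -0.053, 0.112], [0.483, -0.052, 0.114], [0.484, -0.056, 0.107], [0.544, -0.053, 0.111], [0.547, -0.052, 0.113]]
```

Call:
jog_arm(offset=[[0, 0, 0.01], [0, 0, 0.02], [0, 0, 0.03], [0, 0, 0.04], [0, 0, 0.05], [0, 0, 0.057], [0, 0, 0.062], [0, 0, 0.062]], rotation=[[0, 0, 0], [0, 0, 0], [0, 0, 0], [0, 0, 0], [0, 0, 0], [0, 0, 0], [0, 0, 0], [0, 0, 0]])

```text
time_s: 4.15
tool_pos: [0.513, -0.0635, 0.076]
tool_rot: [0.703, 0.711, -0.0, -0.0]
contact_force: [-0.5, 0.0, 0.1]
gripper_width: 0.0599
finger_force: 0.0
```

```bash
python3 -c "
from h import *
p,W=snap('wrist'); plan([.515,-.0645,.075],0)
for v in (294,298,304): print(v,[W[v,u].round(3).tolist() for u in (216,225,232,402,412)])"
```

```text
t 4.2 tcp [ 0.5131 -0.0636  0.0761] F [-0.1 -0.3  0.2] w 0.0597 
 off [-0.003  0.006  0.004] rot [-0.0001 -0.      0.0001]
294 [[0.478, -0.053, 0.086], [0.482, -0.052, 0.088], [0.484, -0.053, 0.086], [0.545, -0.052, 0.087], [0.549, -0.052, 0.086]]
298 [[0.479, -0.052, 0.09], [0.482, -0.053, 0.09], [0.484, -0.054, 0.088], [0.544, -0.052, 0.09], [0.548, -0.052, 0.09]]
304 [[0.48, -0.052, 0.096], [0.483, -0.053, 0.094], [0.484, -0.056, 0.088], [0.544, -0.053, 0.093], [0.547, -0.052, 0.095]]
```

Call:
jog_arm(offset=[[-0.03, 0, 0], [-0.05, 0, 0], [-0.06, 0, 0], [-0.07, 0, 0], [-0.08, 0, 0], [-0.088, 0, 0], [-0.096, 0, 0], [-0.104, 0, 0], [-0.112, 0, 0], [-0.112, 0, 0]], rotation=[[0, 0, 0], [0, 0, 0], [0, 0, 0], [0, 0, 0], [0, 0, 0], [0, 0, 0], [0, 0, 0], [0, 0, 0], [0, 0, 0], [0, 0, 0]])

```text
time_s: 5.2
tool_pos: [0.5137, -0.0975, 0.0763]
tool_rot: [0.703, 0.711, -0.0, 0.0]
contact_force: [0.3, 1.6, 1.1]
gripper_width: 0.0597
finger_force: 0.7
```

Call:
jog_arm(offset=[[0.08, 0, 0], [0.15, 0, 0], [0.17, 0, 0], [0.185, 0, 0], [0.2, 0, 0], [0.215, 0, 0], [0.23, 0, 0], [0.245, 0, 0], [0.26, 0, 0], [0.26, 0, 0]], rotation=[[0, 0, 0], [0, 0, 0], [0, 0, 0], [0, 0, 0], [0, 0, 0], [0, 0, 0], [0, 0, 0], [0, 0, 0], [0, 0, 0], [0, 0, 0]])

```text
time_s: 6.2
tool_pos: [0.5128, -0.0183, 0.0763]
tool_rot: [0.703, 0.711, 0.0, -0.0]
contact_force: [0.5, -0.4, 0.2]
gripper_width: 0.0595
finger_force: 0.0
```

```bash
cat > look.py <<'E'
from m import *
import sys
def covers(fn=None):
    p,W=snap("top",fn); Z=W[...,2]; hsv=cv2.cvtColor(p,cv2.COLOR_RGB2HSV)
    b=(hsv[...,1]>120)&(hsv[...,0]>95)&(hsv[...,0]<125)&(W[...,0]>.42)
    r=(hsv[...,1]>150)&((hsv[...,0]<8)|(hsv[...,0]>172))&(W[...,0]>.55)&(abs(W[...,1])<.2)
    # alu: near-plane above ledge/slope, not coloured
    sl=np.minimum(.08,.34662-.46509*W[...,0]-.0055*W[...,1]); h=Z-sl
    a=(h>.009)&(h<.03)&(hsv[...,1]<90)&(hsv[...,2]>60)&(W[...,0]>.43)&(W[...,0]<.672)&(W[...,1]>-.03)&(W[...,1]<.2)
    for n,m_ in(("blue",b),("alu",a),("red",r)): print(n,rect(W,m_))
if __name__=="__main__":
    covers(*sys.argv[1:]); plan([.515,0,.076],0)
E
python3 look.py
```

```text
blue (array([1066.4,  337.8]), array([299.6,  63.8]), 76.19, np.float64(101.2), array([1061.2,  323.2,  100.5]))
alu (array([511.3,  73.3]), array([ 41., 100.]), 89.44, np.float64(96.4), array([512.9,  73.3,  96.4]))
red (array([622.5, -48.3]), array([ 81.2, 130.5]), 89.04, np.float64(55.2), array([673.1, -47.7,  57.1]))
t 6.25 tcp [ 0.5129 -0.0184  0.0763] F [ 0.6 -0.3  0.2] w 0.0601 
 off [0.061 0.008 0.001] rot [ 0.0003 -0.0007  0.0006]
```

Call:
jog_arm(offset=[[0.02, 0, 0], [0.04, 0, 0], [0.06, 0, 0], [0.08, 0, 0], [0.1, 0, 0], [0.12, 0, 0], [0.14, 0, 0], [0.16, 0, 0], [0.18, 0, 0], [0.18, 0, 0]], rotation=[[0, 0, 0], [0, 0, 0], [0, 0, 0], [0, 0, 0], [0, 0, 0], [0, 0, 0], [0, 0, 0], [0, 0, 0], [0, 0, 0], [0, 0, 0]])

```text
time_s: 7.25
tool_pos: [0.512, 0.0362, 0.0762]
tool_rot: [0.703, 0.712, 0.001, -0.001]
contact_force: [-0.2, 0.4, 0.6]
gripper_width: 0.0597
finger_force: 0.0
```

Call:
jog_arm(offset=[[-0.06, 0, 0], [-0.1, 0, -0.2], [-0.1, 0, -0.35], [-0.1, -0.3, -0.4], [-0.1, -0.6, -0.4], [-0.1, -0.75, -0.4], [-0.1, -0.75, -0.4], [-0.1, -0.75, -0.4]], rotation=[[0, 0, 0], [0, 0, 0], [0, 0, 0], [0, 0, 0], [0, 0, 0], [0, 0, 0], [0, 0, 0], [0, 0, 0]])

```text
time_s: 8.05
tool_pos: [0.2831, 0.003, 0.1955]
tool_rot: [0.703, 0.711, -0.0, -0.002]
contact_force: [0.7, 0.1, 0.2]
gripper_width: 0.0594
finger_force: 0.0
```

```bash
sed -i 's/(W\[...,0\]>.42)/(W[...,0]>.42)\&(W[...,0]<.7)\&(abs(W[...,1])<.3)/; s/(abs(W\[...,1\])<.2)$/(abs(W[...,1])<.2)\&(W[...,0]<.7)/' look.py; python3 look.py t2.png; python3 -c "
from h import *
plan([.43,-.155,.2],90); print(sense()['joints'].round(2))"
```

```text
blue (array([ 520.6, -158.3]), array([99.4, 99.6]), 1.8, np.float64(96.3), array([ 520. , -157.7,   96.3]))
alu (array([510.9,  97.9]), array([100.1, 100.2]), 0.66, np.float64(96.4), array([510.6,  97.8,  96.4]))
red (array([643.7, -49.4]), array([89.3, 81.3]), 0.31, np.float64(72.9), array([638.7, -48.4,  70.2]))
t 8.1 tcp [0.2802 0.003  0.1954] F [-4.6  0.6 -1.3] w 0.06 
 off [-0.02   0.785  0.394] rot [-0.0035 -0.0014  0.0005]
t 8.1 tcp [0.2802 0.003  0.1954] F [-4.6  0.6 -1.3] w 0.06 
 off [-0.532  0.493 -0.019] rot [-0.0017 -0.0039 -1.0467]
[ 0.01 -0.18 -0.53  1.23  0.    1.57]
```

Call:
jog_arm(offset=[[-0.52, 0.3, 0], [-0.52, 0.3, 0], [-0.52, 0.3, 0], [-0.52, 0.3, 0], [-0.52, 0.3, 0], [-0.52, 0.3, 0]], rotation=[[0, 0, -0.52], [0, 0, -0.52], [0, 0, -0.52], [0, 0, -0.52], [0, 0, -0.52], [0, 0, -0.52]], fingers=0.6)

```text
time_s: 8.7
tool_pos: [0.3805, -0.154, 0.1956]
tool_rot: [0.379, 0.926, 0.001, -0.0]
contact_force: [0.0, -0.9, -0.1]
gripper_width: 0.0341
finger_force: 0.0
```

```bash
python3 -c "
from h import *
plan([.445,-.157,.15],90); print(sense()['joints'].round(2))
d=read_camera('wrist')[1]; c=calibration('wrist'); f=240/np.tan(np.radians(c['fov_y'])/2); T=c['T_tool_cam']
v,u=np.mgrid[0:480,0:640]; P=np.stack([(u-c['cx'])/f*d,(v-c['cy'])/f*d,d],-1)@T[:3,:3].T+T[:3,3]
P[d==0]=np.nan; P=P*1000
for u0 in(250,255,260,265,270,275): print(u0,[P[v0,u0].round().tolist() for v0 in range(270,330,6)])
print('body',[P[v0,316].round().tolist() for v0 in range(330,480,12)])
"
```

```text
t 8.7 tcp [ 0.3805 -0.154   0.1956] F [ 0.  -0.9 -0.1] w 0.0341 
 off [-0.161  0.143  0.152] rot [ 1.200e-03 -3.000e-04 -5.252e-01]
[-0.39  0.09 -0.28  1.21  0.    0.39]
250 [[-59.0, -58.0, 197.0], [-65.0, -59.0, 197.0], [-71.0, -59.0, 197.0], [-77.0, -59.0, 197.0], [10.0, -23.0, -10.0], [10.0, -22.0, -15.0], [10.0, -21.0, -20.0], [11.0, -20.0, -25.0], [11.0, -20.0, -29.0], [10.0, -19.0, -32.0]]
255 [[-59.0, -54.0, 196.0], [-65.0, -54.0, 196.0], [-71.0, -54.0, 197.0], [11.0, -21.0, -6.0], [11.0, -21.0, -11.0], [10.0, -20.0, -15.0], [11.0, -19.0, -21.0], [11.0, -19.0, -25.0], [11.0, -18.0, -29.0], [11.0, -17.0, -33.0]]
260 [[-59.0, -49.0, 196.0], [-65.0, -49.0, 197.0], [-71.0, -50.0, 197.0], [10.0, -20.0, -5.0], [11.0, -19.0, -11.0], [10.0, -18.0, -15.0], [11.0, -18.0, -21.0], [10.0, -17.0, -24.0], [11.0, -17.0, -29.0], [10.0, -16.0, -32.0]]
265 [[-60.0, -45.0, 197.0], [-64.0, -45.0, 194.0], [-71.0, -45.0, 196.0], [11.0, -18.0, -5.0], [11.0, -17.0, -11.0], [10.0, -17.0, -15.0], [11.0, -16.0, -20.0], [8.0, -16.0, -20.0], [6.0, -16.0, -21.0], [5.0, -16.0, -22.0]]
270 [[-60.0, -40.0, 197.0], [-66.0, -40.0, 198.0], [-71.0, -40.0, 196.0], [10.0, -16.0, -4.0], [8.0, -16.0, -4.0], [6.0, -16.0, -5.0], [4.0, -16.0, -6.0], [1.0, -16.0, -6.0], [-1.0, -16.0, -7.0], [-3.0, -16.0, -7.0]]
275 [[-59.0, -36.0, 197.0], [-65.0, -36.0, 197.0], [-71.0, -36.0, 196.0], [-77.0, -36.0, 197.0], [-83.0, -36.0, 196.0], [-89.0, -36.0, 197.0], [-96.0, -37.0, 198.0], [-101.0, -37.0, 196.0], [-108.0, -37.0, 197.0], [-114.0, -37.0, 197.0]]
body [[-75.0, 2.0, 117.0], [-85.0, 2.0, 116.0], [-96.0, 2.0, 117.0], [-106.0, 2.0, 117.0], [-116.0, 2.0, 117.0], [-126.0, 2.0, 116.0], [-137.0, 2.0, 116.0], [-147.0, 2.0, 115.0], [10.0, 1.0, -74.0], [10.0, 1.0, -78.0], [10.0, 1.0, -81.0], [11.0, 1.0, -84.0], [10.0, 1.0, -86.0]]
```

Call:
jog_arm(offset=[[-0.16, 0.143, 0], [-0.16, 0.143, 0], [-0.16, 0.143, 0], [-0.16, 0.143, 0], [-0.16, 0.143, 0], [-0.16, 0.143, 0.15], [-0.16, 0.143, 0.25], [-0.16, 0.143, 0.3], [-0.16, 0.143, 0.3]], rotation=[[0, 0, -0.525], [0, 0, -0.525], [0, 0, -0.525], [0, 0, -0.525], [0, 0, -0.525], [0, 0, -0.525], [0, 0, -0.525], [0, 0, -0.525], [0, 0, -0.525]], fingers=0.3)

```text
time_s: 9.65
tool_pos: [0.4414, -0.1543, 0.1036]
tool_rot: [-0.004, 1.0, 0.002, -0.003]
contact_force: [-0.5, -0.0, 1.4]
gripper_width: 0.0595
finger_force: 0.0
```

```bash
python3 -c "
from h import *
plan([.445,-.157,.074],90); print(sense()['joints'].round(2))"
```

```text
t 9.65 tcp [ 0.4414 -0.1543  0.1036] F [-0.5 -0.   1.4] w 0.0595 
 off [-0.013 -0.009  0.099] rot [ 0.0022 -0.0036 -0.0027]
[-0.34  0.28 -0.29  1.    0.   -0.34]
```

Call:
jog_arm(offset=[[-0.01, -0.009, 0.05], [-0.01, -0.009, 0.08], [-0.01, -0.009, 0.097], [-0.01, -0.009, 0.097]], rotation=[[0, 0, 0], [0, 0, 0], [0, 0, 0], [0, 0, 0]])

```text
time_s: 10.05
tool_pos: [0.4462, -0.1582, 0.0769]
tool_rot: [-0.004, 1.0, 0.0, -0.0]
contact_force: [-0.5, -0.4, -0.0]
gripper_width: 0.0597
finger_force: 0.0
```

Call:
jog_arm(offset=[[-0.03, 0, 0], [-0.055, 0, 0], [-0.075, 0, 0], [-0.095, 0, 0], [-0.115, 0, 0], [-0.135, 0, 0], [-0.155, 0, 0], [-0.175, 0, 0], [-0.195, 0, 0], [-0.195, 0, 0]], rotation=[[0, 0, 0], [0, 0, 0], [0, 0, 0], [0, 0, 0], [0, 0, 0], [0, 0, 0], [0, 0, 0], [0, 0, 0], [0, 0, 0], [0, 0, 0]])

```text
time_s: 11.05
tool_pos: [0.5068, -0.1581, 0.0771]
tool_rot: [-0.004, 1.0, 0.0, 0.001]
contact_force: [-0.1, -1.1, -0.6]
gripper_width: 0.0596
finger_force: 0.0
```

```bash
python3 -c "
from h import *
plan([.5145,-.157,.074],90)
p,W=snap('scene'); cv2.imwrite('pics/s2.png',cv2.resize(p[200:340,150:400,::-1],None,fx=2.8,fy=2.8))"; python3 look.py
```

```text
t 11.05 tcp [ 0.5068 -0.1581  0.0771] F [-0.1 -1.1 -0.6] w 0.0596 
 off [-0.026  0.004  0.01 ] rot [-0.      0.0016 -0.0018]
blue (array([ 566.5, -142.2]), array([ 67.4, 103.5]), 88.6, np.float64(96.3), array([ 580.2, -130. ,  100.4]))
alu (array([510.9,  97.9]), array([100.3, 100.1]), 0.61, np.float64(96.3), array([510.5,  97.7,  96.3]))
red (array([643.1, -49.9]), array([88.2, 81.5]), 1.14, np.float64(73.7), array([638.8, -48.3,  70. ]))
t 11.15 tcp [ 0.5064 -0.1581  0.0771] F [-0.1 -0.   0.1] w 0.06 
 off [-0.033  0.527  0.004] rot [0.0012 0.0012 1.0453]
```

View pics/s2.png

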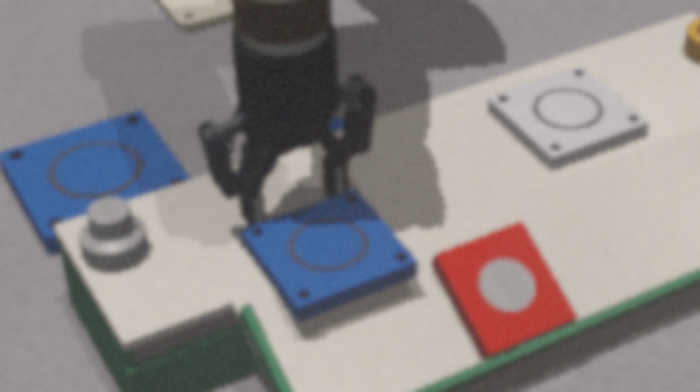

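The crop shows the blue cover overhanging the crest, square and still flat, with room to the red sample on its right. I continue pushing.

Call:
jog_arm(offset=[[-0.012, 0, 0], [-0.024, 0, 0], [-0.036, 0, 0], [-0.048, 0, 0], [-0.06, 0, 0], [-0.072, 0, 0], [-0.084, 0, 0], [-0.096, 0, 0], [-0.108, 0, 0], [-0.12, 0, 0]], rotation=[[0, 0, 0], [0, 0, 0], [0, 0, 0], [0, 0, 0], [0, 0, 0], [0, 0, 0], [0, 0, 0], [0, 0, 0], [0, 0, 0], [0, 0, 0]])

```text
time_s: 12.15
tool_pos: [0.5423, -0.1578, 0.0771]
tool_rot: [-0.004, 1.0, -0.0, 0.001]
contact_force: [0.3, -0.1, -0.6]
gripper_width: 0.0598
finger_force: 0.2
```

```bash
cat > slope.py <<'E'
from h import *
def fit(fn=None,which="blue"):
    p,W=snap("scene",None); hsv=cv2.cvtColor(p,cv2.COLOR_RGB2HSV)
    if fn: cv2.imwrite('pics/'+fn,cv2.resize(p[160:360,150:450,::-1],None,fx=2.6,fy=2.6))
    n=np.array([.4226,.0048,.9063]); n/=np.linalg.norm(n); ex=-np.array([.9063,.0103,-.4226])
    o=np.array([.5738,-.01,.08])-118e-3*ex; ex/=np.linalg.norm(ex); ey=np.cross(n,ex)
    Q=(W-o); X,Y,Z=Q@ex,Q@ey,Q@n
    if which=="blue": m=(hsv[...,1]>90)&(hsv[...,0]>95)&(hsv[...,0]<125)&(W[...,0]>.5)&(W[...,0]<.7)&(W[...,1]<-.08)&(W[...,1]>-.25)
    else: m=(Z>.010)&(Z<.05)&(hsv[...,1]<70)&(X>.005)&(X<.118)&(W[...,1]>0)&(W[...,1]<.22)
    m=cv2.morphologyEx(np.uint8(m),cv2.MORPH_OPEN,np.ones((3,3)))
    l=cv2.connectedComponentsWithStats(m); i=1+np.argmax(l[2][1:,4]); P=np.c_[X[l[1]==i],Y[l[1]==i],Z[l[1]==i]]*1000
    P=P[~np.isnan(P[:,0])]
    for _ in range(4):
        k=np.linalg.lstsq(np.c_[P[:,:2],np.ones(len(P))],P[:,2],rcond=None)[0]; P=P[abs(P[:,2]-P[:,:2]@k[:2]-k[2])<3]
    c,s,a=cv2.minAreaRect(P[:,:2].astype(np.float32))
    print(which,"ramp xy",np.round(c,1),"size",np.round(s,1),"ang",round(a,1),"zmed",np.median(P[:,2]).round(1),"tilt",k[:2].round(3),len(P))
if __name__=="__main__":
    import sys; fit(*sys.argv[1:])
E
python3 slope.py s3.png; python3 -c "
from h import *
plan([.57,-.157,.077],90)"
```

```text
blue ramp xy [ 90.6 151.9] size [ 99.4 100.3] ang 89.8 zmed 16.1 tilt [-0.001 -0.001] 1657
t 12.2 tcp [ 0.5428 -0.1578  0.0772] F [ 1.2 -0.5  0.4] w 0.06 
 off [-0.091  0.002  0.001] rot [-0.0001  0.0016 -0.0018]
```

View pics/s3.png

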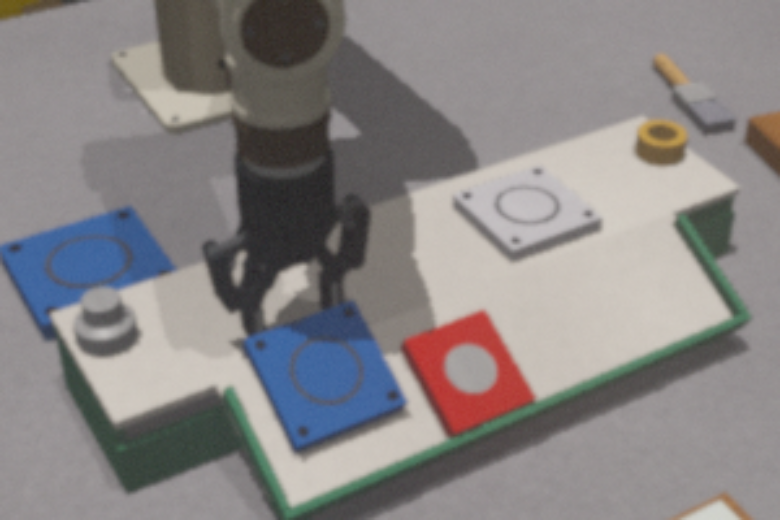

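Blue now lies flat on the slope, 40 mm short of its seat and clear of the red sample. I back off and tilt the tool 20° so it can push along the slope.

```bash
python3 -c "
from h import *
plan([.5302,-.157,.094],90,20)"
```

```text
t 12.2 tcp [ 0.5428 -0.1578  0.0772] F [ 1.2 -0.5  0.4] w 0.06 
 off [ 0.042  0.003 -0.056] rot [ 2.000e-04  2.343e-01 -1.800e-03]
```

Call:
jog_arm(offset=[[0.03, 0, 0], [0.042, 0.003, -0.03], [0.042, 0.003, -0.056], [0.042, 0.003, -0.056], [0.042, 0.003, -0.056], [0.042, 0.003, -0.056]], rotation=[[0, 0, 0], [0, 0, 0], [0, 0.1, 0], [0, 0.2, 0], [0, 0.233, 0], [0, 0.233, 0]])

```text
time_s: 12.8
tool_pos: [0.5291, -0.1567, 0.0925]
tool_rot: [-0.004, 0.985, -0.0, -0.175]
contact_force: [-0.5, 0.0, -1.0]
gripper_width: 0.0596
finger_force: 0.0
```

```bash
python3 -c "
from h import *
plan([.579,-.157,.0713],90,20); print(sense()['joints'].round(2))"; python3 slope.py
```

```text
t 12.8 tcp [ 0.5291 -0.1567  0.0925] F [-0.5  0.  -1. ] w 0.0596 
 off [-0.18  -0.003  0.009] rot [ 0.001  -0.0015 -0.0013]
[-0.24  0.71  0.32  1.52 -0.08 -0.24]
blue ramp xy [ 88.  152.4] size [97.5 99.1] ang 0.2 zmed 16.1 tilt [-0.002  0.   ] 1096
```

Call:
jog_arm(offset=[[-0.025, 0, 0.001], [-0.045, 0, 0.002], [-0.058, 0, 0.003], [-0.07, 0, 0.004], [-0.082, 0, 0.004], [-0.094, 0, 0.005], [-0.106, 0, 0.005], [-0.118, 0, 0.006], [-0.13, 0, 0.007], [-0.14, 0, 0.007]], rotation=[[0, 0, 0], [0, 0, 0], [0, 0, 0], [0, 0, 0], [0, 0, 0], [0, 0, 0], [0, 0, 0], [0, 0, 0], [0, 0, 0], [0, 0, 0]])

```text
time_s: 13.85
tool_pos: [0.5674, -0.1567, 0.0772]
tool_rot: [-0.004, 0.985, -0.001, -0.174]
contact_force: [-0.2, -1.1, -0.7]
gripper_width: 0.0601
finger_force: 0.2
```

```bash
python3 -c "
from h import *
plan([.579,-.157,.0713],90,20); print(sense()['joints'].round(2))"; python3 slope.py
```

```text
t 13.85 tcp [ 0.5674 -0.1567  0.0772] F [-0.2 -1.1 -0.7] w 0.0601 
 off [-0.043 -0.001  0.005] rot [ 0.0008 -0.0004 -0.0019]
[-0.23  0.8   0.45  1.56 -0.08 -0.22]
blue ramp xy [ 61.1 152.3] size [98.6 98.2] ang 89.7 zmed 16.1 tilt [ 0.004 -0.   ] 1463
```

Call:
jog_arm(offset=[[-0.01, 0, 0.001], [-0.018, 0, 0.002], [-0.024, 0, 0.003], [-0.029, 0, 0.003], [-0.033, 0, 0.004], [-0.036, 0, 0.004], [-0.038, 0, 0.004], [-0.04, 0, 0.004]], rotation=[[0, 0, 0], [0, 0, 0], [0, 0, 0], [0, 0, 0], [0, 0, 0], [0, 0, 0], [0, 0, 0], [0, 0, 0]])

```text
time_s: 14.7
tool_pos: [0.5779, -0.1567, 0.0729]
tool_rot: [-0.004, 0.985, -0.001, -0.174]
contact_force: [-2.2, -0.4, 6.0]
gripper_width: 0.06
finger_force: 2.4
```

```bash
python3 slope.py
```

```text
blue ramp xy [ 49.9 151.9] size [97.5 99.5] ang 0.1 zmed 16.1 tilt [-0.001 -0.001] 1085
```

Call:
jog_arm(offset=[[-0.001, 0, -0.004], [-0.004, 0, -0.005], [-0.007, 0, -0.005], [-0.009, 0, -0.005]], rotation=[[0, 0, 0], [0, 0, 0], [0, 0, 0], [0, 0, 0]])

```text
time_s: 15.15
tool_pos: [0.5786, -0.1567, 0.073]
tool_rot: [-0.004, 0.984, -0.001, -0.177]
contact_force: [-9.3, -1.3, 5.9]
gripper_width: 0.0598
finger_force: 5.1
```

```bash
python3 slope.py
```

```text
blue ramp xy [ 50.1 152.4] size [98.8 98.8] ang 0.6 zmed 15.8 tilt [0.001 0.001] 1135
```

Blue is snug: 11 N of push and no more motion. Retreating to the aluminium cover.

Call:
jog_arm(offset=[[0.03, 0, 0], [0.06, 0, -0.03], [0.1, 0, -0.15], [0.15, 0, -0.3], [0.15, 0, -0.3], [0.15, 0, -0.3]], rotation=[[0, 0, 0], [0, 0, 0], [0, 0, 0], [0, 0, 0], [0, 0, 0], [0, 0, 0]])

```text
time_s: 15.8
tool_pos: [0.5712, -0.1569, 0.1749]
tool_rot: [-0.004, 0.985, -0.001, -0.171]
contact_force: [-0.2, -0.8, -0.3]
gripper_width: 0.0602
finger_force: 0.0
```

```bash
python3 -c "
from h import *
plan([.436,.098,.18],90,0)"; python3 look.py|head -3; python3 slope.py
```

```text
t 15.8 tcp [ 0.5712 -0.1569  0.1749] F [-0.2 -0.8 -0.3] w 0.0602 
 off [0.424 0.853 0.132] rot [-0.0004 -0.229  -0.0022]
blue (array([ 650.5, -109.1]), array([20.9, 82. ]), 72.19, np.float64(47.1), array([ 675.2, -117.3,   67.2]))
alu (array([511.1,  98. ]), array([100.5, 100.3]), 0.71, np.float64(96.4), array([510.6,  97.7,  96.4]))
red (array([643.4, -49.7]), array([88.1, 81.3]), 1.02, np.float64(72.6), array([639. , -48.8,  69.9]))
blue ramp xy [ 49.2 152.6] size [97.8 97.4] ang 89.9 zmed 16.2 tilt [ 0.    -0.004] 1494
```

Call:
jog_arm(offset=[[0.424, 0.853, 0.13], [0.424, 0.853, 0.13], [0.424, 0.853, 0.13], [0.424, 0.853, 0.13], [0.424, 0.853, 0.13], [0.424, 0.853, 0.13], [0.424, 0.853, 0.13], [0.424, 0.853, 0.13], [0.424, 0.853, 0.13]], rotation=[[0, -0.1, 0], [0, -0.2, 0], [0, -0.23, -0.002], [0, -0.23, -0.002], [0, -0.23, -0.002], [0, -0.23, -0.002], [0, -0.23, -0.002], [0, -0.23, -0.002], [0, -0.23, -0.002]])

```text
time_s: 16.8
tool_pos: [0.4341, 0.0981, 0.1788]
tool_rot: [-0.006, 1.0, -0.0, -0.003]
contact_force: [0.6, -0.2, 0.6]
gripper_width: 0.0599
finger_force: 0.0
```

```bash
python3 -c "
from h import *
plan([.436,.098,.0765],90,0)"
```

```text
t 16.8 tcp [0.4341 0.0981 0.1788] F [ 0.6 -0.2  0.6] w 0.0599 
 off [-0.008 -0.     0.341] rot [-0.0002 -0.004   0.0005]
```

Call:
jog_arm(offset=[[-0.008, 0, 0.15], [-0.008, 0, 0.25], [-0.008, 0, 0.31], [-0.008, 0, 0.34], [-0.008, 0, 0.34], [-0.008, 0, 0.34]], rotation=[[0, -0.004, 0], [0, -0.004, 0], [0, -0.004, 0], [0, -0.004, 0], [0, -0.004, 0], [0, -0.004, 0]])

```text
time_s: 17.4
tool_pos: [0.4373, 0.0976, 0.0778]
tool_rot: [-0.005, 1.0, 0.0, 0.001]
contact_force: [-0.4, 0.6, 0.7]
gripper_width: 0.0597
finger_force: 0.0
```

Call:
jog_arm(offset=[[-0.03, 0, 0], [-0.045, 0, 0], [-0.062, 0, 0], [-0.08, 0, 0], [-0.098, 0, 0], [-0.116, 0, 0], [-0.134, 0, 0], [-0.152, 0, 0], [-0.17, 0, 0], [-0.188, 0, 0]], rotation=[[0, 0, 0], [0, 0, 0], [0, 0, 0], [0, 0, 0], [0, 0, 0], [0, 0, 0], [0, 0, 0], [0, 0, 0], [0, 0, 0], [0, 0, 0]])

```text
time_s: 18.4
tool_pos: [0.4934, 0.0988, 0.0777]
tool_rot: [-0.006, 1.0, 0.0, 0.001]
contact_force: [-4.4, -0.6, 2.3]
gripper_width: 0.0598
finger_force: 2.0
```

```bash
python3 -c "
from h import *
plan([.5395,.098,.0765],90,0)"; python3 look.py|sed -n 2p
```

```text
t 18.4 tcp [0.4934 0.0988 0.0777] F [-4.4 -0.6  2.3] w 0.0598 
 off [-0.154 -0.005  0.004] rot [ 0.0003  0.001  -0.0001]
alu (array([557.6,  71.6]), array([94.7, 45.4]), 1.18, np.float64(96.3), array([561.6,  67.2,  96.3]))
```

Call:
jog_arm(offset=[[-0.018, 0, 0], [-0.034, 0, 0], [-0.048, 0, 0], [-0.062, 0, 0], [-0.076, 0, 0], [-0.09, 0, 0], [-0.104, 0, 0], [-0.118, 0, 0], [-0.132, 0, 0], [-0.146, 0, 0]], rotation=[[0, 0, 0], [0, 0, 0], [0, 0, 0], [0, 0, 0], [0, 0, 0], [0, 0, 0], [0, 0, 0], [0, 0, 0], [0, 0, 0], [0, 0, 0]])

```text
time_s: 19.45
tool_pos: [0.5386, 0.0994, 0.0781]
tool_rot: [-0.006, 1.0, 0.0, 0.002]
contact_force: [0.4, 0.6, 0.6]
gripper_width: 0.0599
finger_force: 0.0
```

```bash
python3 slope.py s4.png alu; python3 -c "
from h import *
plan([.5275,.098,.094],90,20)"
```

```text
alu ramp xy [  79.2 -106. ] size [ 77.5 102.7] ang 0.1 zmed 16.1 tilt [ 0.008 -0.   ] 1057
t 19.5 tcp [0.5392 0.0994 0.0781] F [ 1.2 -0.5 -0.7] w 0.0602 
 off [ 0.039 -0.004 -0.053] rot [ 5.000e-04  2.362e-01 -1.000e-04]
```

View pics/s4.png

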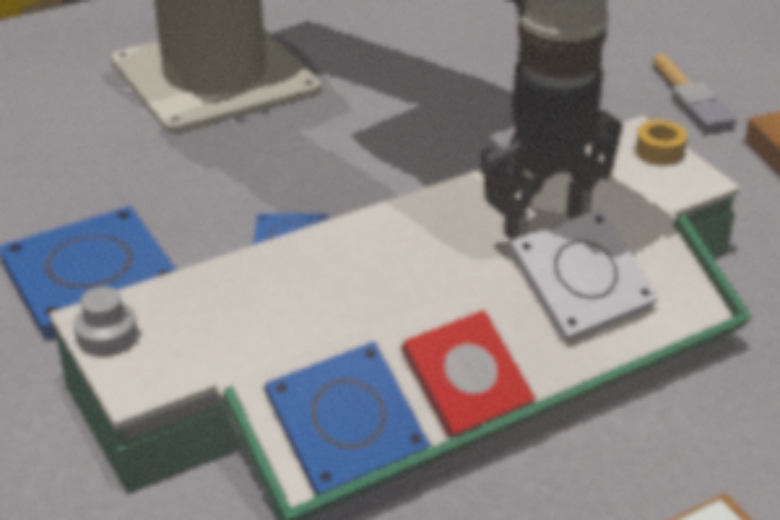

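Blue is seated at the lip. The aluminium cover is flat on the slope and square, about 40 mm short of its seat. I repeat the tilted push.

Call:
jog_arm(offset=[[0.03, 0, 0], [0.04, 0, -0.03], [0.04, 0, -0.056], [0.04, 0, -0.056], [0.04, 0, -0.056], [0.04, 0, -0.056]], rotation=[[0, 0, 0], [0, 0, 0], [0, 0.1, 0], [0, 0.2, 0], [0, 0.235, 0], [0, 0.235, 0]])

```text
time_s: 20.1
tool_pos: [0.5256, 0.099, 0.0932]
tool_rot: [-0.005, 0.984, -0.001, -0.176]
contact_force: [1.3, -0.2, -0.7]
gripper_width: 0.0596
finger_force: 0.0
```

Call:
jog_arm(offset=[[-0.025, 0, 0.001], [-0.045, 0, 0.002], [-0.058, 0, 0.003], [-0.07, 0, 0.004], [-0.082, 0, 0.004], [-0.094, 0, 0.005], [-0.106, 0, 0.005], [-0.118, 0, 0.006], [-0.13, 0, 0.007], [-0.14, 0, 0.007]], rotation=[[0, 0, 0], [0, 0, 0], [0, 0, 0], [0, 0, 0], [0, 0, 0], [0, 0, 0], [0, 0, 0], [0, 0, 0], [0, 0, 0], [0, 0, 0]])

```text
time_s: 21.1
tool_pos: [0.5637, 0.0996, 0.0779]
tool_rot: [-0.006, 0.985, -0.001, -0.175]
contact_force: [-0.9, -0.5, -0.7]
gripper_width: 0.0599
finger_force: 0.2
```

```bash
python3 slope.py "" alu; python3 -c "
from h import *
plan([.5763,.098,.073],90,20)"
```

```text
alu ramp xy [  65.4 -106.1] size [102.6 103.9] ang 89.9 zmed 16.1 tilt [ 0.003 -0.002] 1428
t 21.15 tcp [0.5641 0.0996 0.0776] F [-0.6 -0.8  0.5] w 0.0601 
 off [-0.044 -0.006  0.   ] rot [ 0.0004 -0.0011 -0.0001]
```

Call:
jog_arm(offset=[[-0.01, 0, 0], [-0.02, 0, 0], [-0.028, 0, 0], [-0.034, 0, 0], [-0.038, 0, 0], [-0.042, 0, 0], [-0.045, 0, 0], [-0.048, 0, 0]], rotation=[[0, 0, 0], [0, 0, 0], [0, 0, 0], [0, 0, 0], [0, 0, 0], [0, 0, 0], [0, 0, 0], [0, 0, 0]])

```text
time_s: 21.95
tool_pos: [0.576, 0.0998, 0.0735]
tool_rot: [-0.006, 0.984, -0.001, -0.176]
contact_force: [-4.3, -0.4, 3.3]
gripper_width: 0.0595
finger_force: 2.6
```

```bash
python3 slope.py "" alu; python3 -c "
from h import *
plan([.5763,.098,.073],90,20)"
```

```text
alu ramp xy [  60.1 -106.2] size [109.9 102. ] ang 0.1 zmed 16.4 tilt [ 0.015 -0.006] 1239
t 22.0 tcp [0.576  0.0998 0.0735] F [-4.1 -0.2  2.7] w 0.0599 
 off [-0.001 -0.006  0.001] rot [ 0.0004 -0.0028 -0.    ]
```

Call:
jog_arm(offset=[[-0.003, 0, 0], [-0.005, 0, 0], [-0.007, 0, 0], [-0.007, 0, 0]], rotation=[[0, 0, 0], [0, 0, 0], [0, 0, 0], [0, 0, 0]])

```text
time_s: 22.4
tool_pos: [0.5761, 0.0998, 0.0735]
tool_rot: [-0.006, 0.984, -0.001, -0.178]
contact_force: [-8.0, 0.3, 6.5]
gripper_width: 0.0597
finger_force: 5.2
```

Call:
jog_arm(offset=[[0.03, 0, 0], [0.06, 0, -0.03], [0.15, 0, -0.15], [0.3, 0, -0.3], [0.5, 0, -0.3], [0.7, 0, -0.3], [0.8, 0, -0.3], [0.8, 0, -0.3], [0.8, 0, -0.3]], rotation=[[0, 0, 0], [0, 0, 0], [0, 0, 0], [0, 0, 0], [0, 0, 0], [0, 0, 0], [0, 0, 0], [0, 0, 0], [0, 0, 0]])

```text
time_s: 23.3
tool_pos: [0.3845, 0.0977, 0.2415]
tool_rot: [-0.006, 0.985, -0.0, -0.172]
contact_force: [1.2, 0.6, -0.4]
gripper_width: 0.0594
finger_force: 0.0
```

```bash
python3 slope.py "" alu; python3 slope.py s5.png; python3 look.py; python3 - <<'E'
from h import *
p,W=snap('top'); cv2.imwrite('pics/t5.png',cv2.resize(p[160:300,180:480,::-1],None,fx=2.6,fy=2.6))
E
```

```text
alu ramp xy [  52.9 -106. ] size [101.3  95.6] ang 90.0 zmed 16.2 tilt [-0.004  0.   ] 1373
blue ramp xy [ 50.  152.8] size [98.8 98.3] ang 0.2 zmed 15.9 tilt [-0.002 -0.001] 1314
blue (array([ 638.6, -159.3]), array([104. ,  96.2]), 88.67, np.float64(70.0), array([ 636.1, -157.9,   68.5]))
alu (array([631.1,  88.2]), array([82.1, 75.1]), 0.78, np.float64(69.5), array([632.5,  83.4,  69.7]))
red (array([643.4, -49.8]), array([88.3, 81.6]), 1.02, np.float64(73.1), array([639. , -48.4,  70. ]))
t 23.45 tcp [0.3861 0.0976 0.2392] F [ 1.2 -0.5 -0.6] w 0.0599 
 off [-0.587 -0.331  0.365] rot [-0.1825 -0.1832  1.0354]
```

View pics/t5.png

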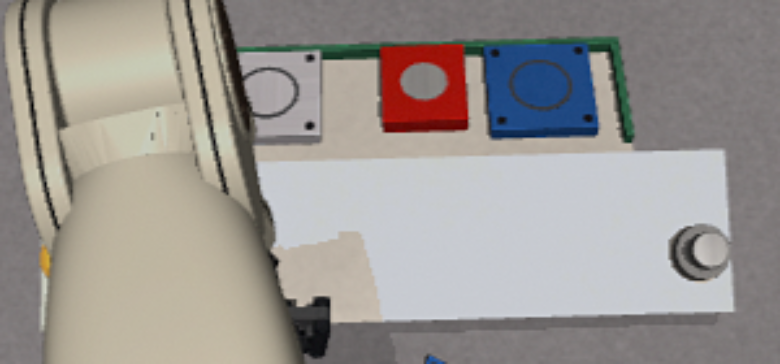

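View pics/s5.png

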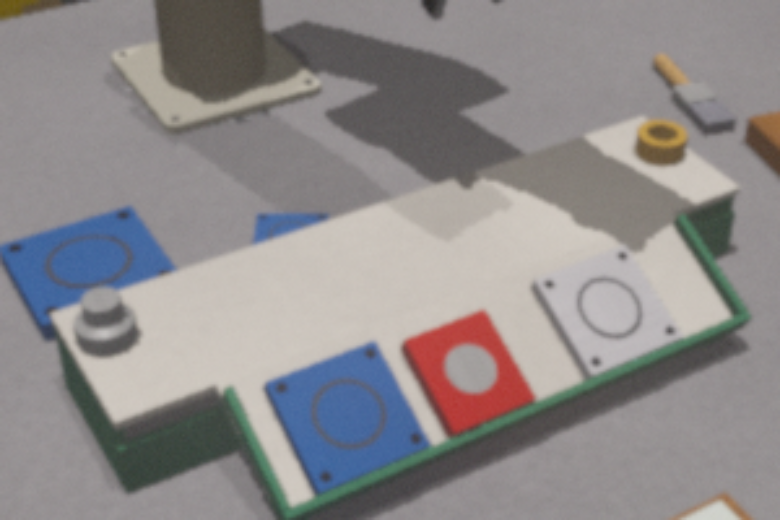

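Both pictures show both covers square against the green lip, and the red sample is unmoved. The aluminium cover's upper edge measures 100.7 mm up the slope, so its centre is at about 50.7 mm (limit 55.5). Blue's centre is at 50.0 mm. Handing in.

```bash
python3 -c "
from rig import finish_job; print(finish_job())"
```

```text
the job is handed in; nothing more can be done
None
```

Both covers are flat on the slope and snug against the bottom lip, with centres about 50 mm (blue) and 51 mm (aluminium) up the slope. The red sample has not visibly moved. I handed the job in at about 23.5 s, and the interface gave no verdict.

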